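# Close a tea canister with its nested lids, then lift the outer lid away

### The arm

A 7-joint arm with a two-finger parallel gripper is mounted at the origin on the work surface. World frame = base frame: x ahead of the robot, y to its left, z up, the work surface at z = 0. Lengths are in m, angles in rad, forces in N, time in s.
With the tool pointing down it reaches from about 0.4 to 0.85 m from the base axis. Payload 4.5 kg.
Tool frame: the origin (TCP) lies midway between the tips of the shut fingers; the grasp point (between the pads) lies 19 mm behind it (r.grip_point_offset is the distance from the TCP to the grasp point, in m); z points along the fingers, y is the line along which they close (so a half turn about z gives the same grasp; the last joint's range is limited). The gripper opens to 88 mm and grips with 3 to 60 N. Pads are 18 mm wide; open, the fingers measure 123 mm over their backs; the gripper's body (75 mm by 187 mm) begins 45 mm behind the grasp point.
Start: joints at [1.38, 0.689, -0.195, 1.565, 0.157, 0.902, -0.215], TCP at [0.139, -0.609, 0.239] pointing down, gripper open.
Joint ranges: [-3.01, 3.01], [-0.46, 2.08], [-1.47, 1.51], [0.13, 2.56], [-1, 4.14], [0.04, 2.09], [-2.66, 2.66]. Speed limits (rad/s): [2.57, 2.57, 3.14, 3.14, 3.14, 3.14, 3.14].

### API

Orientations are given as a unit quaternion [x, y, z, w].
In Python, from plant import r, optics gives the robot as it stands.
- The arm moves only by the shell command python3 -m pendant 'ROWS' [OPENING] [FORCE]. ROWS is JSON, a list of rows, each a list of 6 numbers: the shift along the tool's x, y, z as a fraction of full scale, then the turn, a rotation vector about the tool's x, y, z as a fraction of full scale. A call has 1 to 5 rows; each row shifts and turns the commanded pose from where the row before left it, along the tool's axes as they then stand; what a row does not reach is not made up. Full scale, the value 1, is 0.025 m for a shift and pi rad for a turn. A row lasts 1/12 s, in which the tool goes at most 41.7 mm and 7.16 degrees, less where a joint would pass 70% of its speed; a pose out of reach is approached as far as the arm can. A call with a number of a shift or a turn outside -1 to 1 is refused whole. A call with a gripper value outside its range is refused whole. OPENING is the opening, from -1 (shut) to 1 (fully open), set as the call begins (- or left out, the last holds). The fingers move at their own pace and stop on an object; FORCE is the grip in N (left out, the last holds). Time passes only in rows, so rows that do not move let the fingers close. It gives the time, the measured TCP pose, the force, the opening and the grip force at its end, in the units of the state.
- r.get_state(): the state, without advancing time (a new reading comes with each control period).
- optics.snapshot(name): name is "scene" or "top" or "wrist"; returns (picture, depth): 400x640x3 uint8, blue, green, red; 400x640 float32, m along the optical axis (not along the pixel's ray), 0 where there is no reading.
- optics.calibration(name): a dict with "vfov" (degrees; the focal length in pixels is half the picture's height over the tangent of half this angle, whatever the lens; pixels are square), "cx", "cy" (the principal point, pixels), "cam_to_world" (4x4, takes a point from camera to world coordinates); the wrist camera has in their place "tool_from_camera" (4x4, takes a point from camera to tool coordinates, whose origin is the TCP and whose axes are the flange's). Camera axes: x right, y up, looking along -z (the intrinsics and any distortion apply to the point x, -y, -z); pixel columns grow to the right and rows downward; lengths in m; the calibration is good to about 2 mm. The wrist camera is an equidistant fisheye: a pixel r from the principal point sees the ray r / f radians off the axis. A picture is of the moment at which its call begins: read the wrist's pose just before it. calibration takes no time and is no camera call.
- r.finish_job(): hands the job in; it is judged then, once.
The state is a dict: "clock": time; "q": joint angles; "qd": joint speeds; "joint_torque": joint torques, N m; "tool_pos": TCP position; "eef_rot": TCP orientation; "contact_force": force on the tool from outside, world axes, zero at the start; "moment": the same for the moment, N m; "opening": opening from 0.0 (shut) to 1.0 (fully open); "finger_force": force on a finger pad.
Only numpy, scipy, OpenCV 4.12 (cv2) and the standard library are available. Lean on these libraries where they do the work, as an engineer would, in place of code of your own. Each camera call takes 0.05 s, during which the arm holds its last target. There are 200 camera calls.

### The job

Pick up the nested pair of lids from the cork coaster by the orange knob of the inner lid (the blue outer lid rides on it) and, keeping the two nested, lower them gently onto the open tea canister until the inner lid is fully seated. Then let go of the knob, take the blue outer lid by its white collar and lift it straight off, leaving the inner lid seated and undisturbed on the canister. Finish while still holding the outer lid level in the gripper, its lower edge higher than the top of the orange knob, without shoving the canister and leaving the mug, notebook and plant pot alone.

Things in the scene. Friction and masses are not known exactly. Their poses are not given: they have to be found in the camera images.
- canister: Open, round, upright tea canister, white with a blue middle band, loose on the desk, about 0.45 kg. Outer diameter 94, inner diameter 87, height 90 mm. Origin: centre of its underside; z up the axis.
- coaster: Round cork coaster, diameter 120, 6 mm thick, fixed to the desk. Origin: centre of its underside. The nested lids stand in the middle of it at the start.
- inner_lid: Steel inner lid, 0.16 kg, nested under the outer lid: only its knob stands out. Origin: centre of the plug's underside, z up. Above it: plug (diameter 80, foot tapered to 72) 0-16 mm; flange (diameter 98) 16-19, rests on the canister's rim; neck (diameter 16) 19-47; orange knob (diameter 22) 47-79 mm. Seated, its origin is 74 mm above the canister's, with 3.5 mm sideways play.
- knob_top (a point): Centre of the top face of the orange cylindrical knob (diameter 22 mm, 32 mm tall), 79 mm above the inner lid's origin. Nested, the knob's foot is level with the collar's top.
- outer_lid: Blue outer lid, 0.18 kg, resting loose on the inner lid's flange (rides along when the knob is lifted). Origin: centre of the skirt's lower edge, z up. Above it: skirt (diameter 110, inside 104) 0-13 mm; flat top 13-17; white round collar (diameter 50, inside 38, the knob passes through) 17-41 mm. Nested, its origin is 6 mm above the inner lid's, with 3 mm sideways play.
- collar_top (a point): Centre of the open top of the white collar (outer diameter 50, 24 mm tall above the blue flat top), 41 mm above the outer lid's origin.
- mug: Bystander: blue mug, diameter 80, height 92 mm, handle on its own +y side. Origin: centre of its underside.
- notebook: Bystander: yellow notebook lying flat, 125 by 85 by 12 mm. Origin: centre of its underside; x along its long side.
- plant_pot: Bystander: small white pot with a green succulent, diameter 74, about 120 mm high with leaves. Origin: centre of its underside.
Mind the look-alikes: they are no part of the job. There is more than one size of the inner_lid; the job needs the smaller. There is more than one size of the outer_lid; the job needs the smaller.

How it is judged:
On the way, in this order (a step that is already met when the one before it is completed fails the run):
1. the nested pair sits on the canister, the inner lid fully seated and the outer lid resting on it, the gripper off the knob (z of inner_lid in the frame of canister between 0.071 and 0.077 m and horizontal distance between inner_lid and canister below 0.007 m and angle between the z axis of inner_lid and the z axis of canister, either way round below 0.06 rad and z of outer_lid in the frame of inner_lid between 0.003 and 0.009 m and angle between the z axis of outer_lid and the z axis of inner_lid, either way round below 0.06 rad and contact force between the fingers and inner_lid below 0.1 N), for 0.2 s.
2. the outer lid alone is lifted clear of the knob (z of inner_lid in the frame of canister between 0.071 and 0.077 m and horizontal distance between inner_lid and canister below 0.007 m and angle between the z axis of inner_lid and the z axis of canister, either way round below 0.06 rad and z of outer_lid in the frame of inner_lid above 0.079 m and contact force between the fingers and outer_lid above 1 N), for 0.2 s.
At the end, for the whole second after the job is handed in: Gripper holds the outer lid still, level (0.2 rad), its edge above the knob top (153 mm up), clear of inner lid and canister; inner lid seated (within 3 mm in height, 7 mm and 0.06 rad of the axis), untouched, canister upright; bystanders within 20 mm of their start (z of inner_lid in the frame of canister between 0.071 and 0.077 m and horizontal distance between inner_lid and canister below 0.007 m and angle between the z axis of inner_lid and the z axis of canister, either way round below 0.06 rad and height (world z) of outer_lid above 0.153 m and angle between outer_lid's own z axis and vertical below 0.2 rad and linear speed of outer_lid below 0.03 m/s and contact force between the fingers and outer_lid above 1 N and contact force between each of outer_lid, the arm, the fingers and inner_lid below 0.05 N and contact force between each of outer_lid, the arm, the fingers and canister below 0.05 N and angle between canister's own z axis and vertical below 0.05 rad and height (world z) of canister below 0.004 m and linear speed of canister below 0.02 m/s and distance of each of mug, notebook, plant_pot from where it was at the start of the episode below 0.02 m); the arm keeps its last pose, push and grip.
It fails at once if the lids come apart while the inner lid is not seated in the canister, or the inner lid is lifted, shifted or tipped once the outer is off it (distance between outer_lid and inner_lid above 0.022 m and not (z of inner_lid in the frame of canister between 0.071 and 0.077 m and horizontal distance between inner_lid and canister below 0.007 m and angle between the z axis of inner_lid and the z axis of canister, either way round below 0.06 rad)).
It fails at once if the lids are dropped onto the canister (faster than 0.4 m/s within the last 30 mm) (horizontal distance between inner_lid and canister below 0.05 m and z of inner_lid in the frame of canister below 0.104 m and linear speed of inner_lid above 0.4 m/s).
It fails at once if the canister is shoved more than 25 mm or tipped (distance of canister from where it was at the start of the episode above 0.025 m or angle between canister's own z axis and vertical above 0.2 rad).
It fails at once if a bystander is moved more than 20 mm (distance of any of mug, notebook, plant_pot from where it was at the start of the episode above 0.02 m).
It also fails if it takes over 58 s, if anything falls off the work surface, if the arm or the gripper's body presses on something with over 40 N, if the wrist force passes 120 N, or if a joint passes its speed limit or range.

## Working session

There is one attempt and no reset: what is moved stays moved. The work goes in short steps, Python scripts to look and compute and a shell command to move; the robot and the scene stay as the last step left them, time stands still between calls to the robot, and variables do not carry over. Pictures are saved under pics/ and viewed, at most 10 in all, crops included, and the job is handed in when it is done.

```bash
ls; mkdir -p pics
cat > h.py <<'E'
import numpy as np, cv2
from plant import r, optics
from scipy.spatial.transform import Rotation as R
def cloud(name):
    s=r.get_state(); p,d=optics.snapshot(name); c=optics.calibration(name)
    h,w=d.shape; f=h/2/np.tan(np.radians(c['vfov'])/2)
    v,u=np.mgrid[:h,:w]; x=(u-c['cx'])/f; y=(v-c['cy'])/f
    P=np.stack([x*d,-y*d,-d],-1)
    M=np.array(c['cam_to_world'])
    W=P@M[:3,:3].T+M[:3,3]; W[d==0]=np.nan
    return p,d,W
E
python3 - <<'E'
from h import *
s=r.get_state(); print(s)
for n in("scene","top","wrist"): 
    c=optics.calibration(n); print(n,{k:(np.round(v,3).tolist()) for k,v in c.items() if not isinstance(v,str)})
a,d,W=cloud("scene"); b,d2,W2=cloud("top")
np.savez('c.npz',a=a,W=W,b=b,W2=W2)
cv2.imwrite('pics/scene.png',a); cv2.imwrite('pics/top.png',b)
E
```

```text
pics
{'clock': 0.0, 'q': array([ 1.37981356,  0.68999034, -0.19451775,  1.56632404,  0.15730387,
        0.90251927, -0.21510334]), 'qd': array([-0.00069683, -0.00077607, -0.00039004, -0.00037342, -0.00056806,
       -0.00174603,  0.00067839]), 'joint_torque': array([-9.25095810e-04, -5.27556074e+01, -1.26682576e+00, -1.53427219e+01,
       -5.26721694e-02,  6.58742632e-03,  1.78325699e-04]), 'tool_pos': array([ 0.13912003, -0.60867259,  0.2379115 ]), 'eef_rot': array([ 9.93685603e-01,  1.12196563e-01, -1.71133958e-04, -9.08253919e-04]), 'contact_force': array([-0.11681171,  0.02800819, -0.338001  ]), 'moment': array([-0.03880833,  0.02793832, -0.02156978]), 'finger_force': 0.0, 'opening': 1.0000842559733478}
scene {'vfov': 49.881, 'cx': 329.093, 'cy': 198.267, 'cam_to_world': [[-0.498, -0.744, 0.446, 1.056], [0.867, -0.436, 0.24, 0.261], [0.016, 0.506, 0.862, 0.935], [0.0, 0.0, 0.0, 1.0]]}
top {'vfov': 46.451, 'cx': 323.234, 'cy': 191.634, 'cam_to_world': [[-0.021, 0.991, -0.132, 0.466], [-0.999, -0.025, -0.031, 0.0], [-0.034, 0.131, 0.991, 1.097], [0.0, 0.0, 0.0, 1.0]]}
wrist {'vfov': 65.706, 'cx': 321.365, 'cy': 197.598, 'tool_from_camera': [[0.002, 0.962, 0.273, 0.07], [1.0, -0.002, -0.0, 0.001], [0.0, 0.273, -0.962, -0.147], [0.0, 0.0, 0.0, 1.0]]}
```

View pics/scene.png

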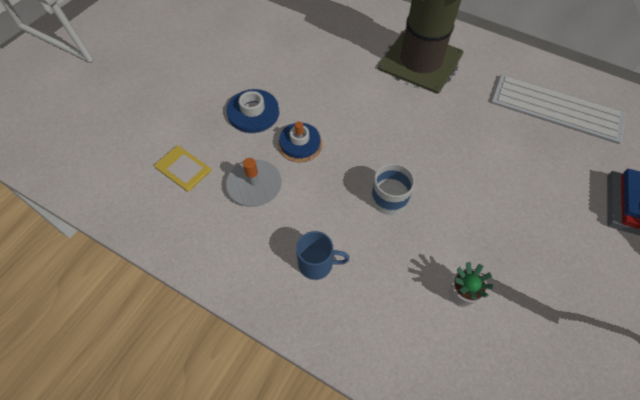

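View pics/top.png

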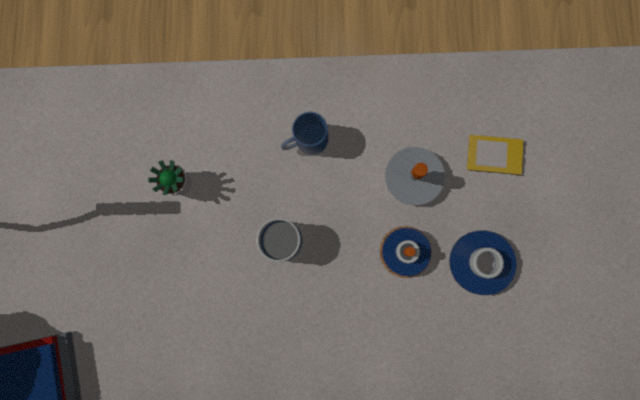

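The scene shows the canister at (393,188) and the nested pair at (300,138). In the top view, the canister is at (279,240), the pair at (407,252) with its knob at (410,252), and the decoy lids at (415,175) and (483,263). I'll measure these now.

```bash
cat > m.py <<'E'
from h import *
z=np.load('c.npz')
def fit(P):
    A=np.c_[2*P[:,:2],np.ones(len(P))]; s=np.linalg.lstsq(A,(P[:,:2]**2).sum(1),rcond=None)[0]
    return s[:2],np.sqrt(s[2]+s[:2]@s[:2])
for n,img,W in(("scene",z['a'],z['W']),("top",z['b'],z['W2'])):
    hsv=cv2.cvtColor(img,cv2.COLOR_BGR2HSV); H,S,V=[hsv[...,i] for i in range(3)]
    org=(H<14)&(S>150)&(V>80)
    k,l,st,ce=cv2.connectedComponentsWithStats(org.astype(np.uint8))
    for i in range(1,k):
        if st[i,4]<20: continue
        P=W[l==i]; P=P[np.isfinite(P[:,2])]; zt=np.percentile(P[:,2],90); T=P[P[:,2]>zt-.006]
        print(n,"orange",ce[i].round(),st[i,4],"ztop",zt.round(4),"top mid",((T.max(0)+T.min(0))/2).round(4),"mean",T.mean(0).round(4),"n",len(T),"ext",np.ptp(T,axis=0).round(3))
    # height slices in area of canister
    for nm,c,zr in(("canister",None,(.084,.096)),("collar",None,(.045,.060)),("bluetop",None,(.022,.036))):
        box=(279,240,30) if n=="top" else (393,188,28)
        if nm!="canister": box=(407,252,32) if n=="top" else (300,138,26)
        v,u=np.mgrid[:400,:640]; m=(abs(u-box[0])<box[2])&(abs(v-box[1])<box[2])&(W[...,2]>zr[0])&(W[...,2]<zr[1])
        P=W[m]; 
        if nm=="bluetop": P=P[P[:,2]>0]
        if len(P)<5: print(n,nm,len(P)); continue
        print(n,nm,len(P),"mid",((P.max(0)+P.min(0))/2).round(4),"ext",np.ptp(P,axis=0).round(4),"medz",np.median(P[:,2]).round(4), cv2.minEnclosingCircle(P[:,:2].astype(np.float32)))
    print(n,"desk z", np.nanmedian(W[150:300,200:500,2]))
E
python3 m.py
```

```text
scene orange [299. 128.] 79 ztop 0.0868 top mid [ 0.4683 -0.1501  0.0847] mean [ 0.4696 -0.1505  0.0851] n 42 ext [0.019 0.018 0.008]
scene orange [250. 167.] 195 ztop 0.1121 top mid [ 0.6425 -0.1747  0.1107] mean [ 0.6426 -0.1757  0.1109] n 102 ext [0.027 0.03  0.006]
scene orange [630. 220.] 56 ztop 0.0477 top mid [0.2879 0.6576 0.0459] mean [0.2884 0.6562 0.0458] n 51 ext [0.016 0.025 0.008]
scene canister 257 mid [0.4991 0.1334 0.0887] ext [0.0951 0.0935 0.0092] medz 0.0895 ((0.4986381530761719, 0.13274851441383362), 0.048153895884752274)
scene collar 139 mid [ 0.4679 -0.1499  0.0521] ext [0.0504 0.0502 0.0141] medz 0.0525 ((0.4679497480392456, -0.14973148703575134), 0.025389915332198143)
scene bluetop 816 mid [ 0.4671 -0.1755  0.029 ] ext [0.1107 0.1621 0.0139] medz 0.0295 ((0.45483431220054626, -0.1782049834728241), 0.08539212495088577)
scene desk z 0.0010716276974626071
top orange [419. 170.] 163 ztop 0.1114 top mid [ 0.6409 -0.1778  0.1095] mean [ 0.6403 -0.1774  0.1093] n 126 ext [0.027 0.028 0.008]
top orange [409. 251.] 82 ztop 0.0861 top mid [ 0.4678 -0.1504  0.0846] mean [ 0.4675 -0.1509  0.0841] n 65 ext [0.017 0.019 0.009]
top orange [ 47. 339.] 41 ztop 0.0454 top mid [0.2889 0.6571 0.0437] mean [0.2892 0.656  0.0435] n 40 ext [0.011 0.023 0.008]
top canister 223 mid [0.4987 0.132  0.0893] ext [0.0928 0.0916 0.0106] medz 0.0887 ((0.49866771697998047, 0.1319465935230255), 0.046950869262218475)
top collar 188 mid [ 0.4679 -0.1516  0.0523] ext [0.0484 0.049  0.014 ] medz 0.0516 ((0.4677008092403412, -0.15188099443912506), 0.024914972484111786)
top bluetop 1531 mid [ 0.4684 -0.1525  0.0286] ext [0.1082 0.1081 0.0129] medz 0.0276 ((0.4678630232810974, -0.15209649503231049), 0.05497824028134346)
top desk z -0.000429250308754181
```

```bash
cat > g.py <<'E'
from h import *
import sys
s=r.get_state(); t=np.array([float(x) for x in sys.argv[1:4]])
Rm=R.from_quat(s['eef_rot']); d=Rm.inv().apply(t-s['tool_pos'])
print('t',round(s['clock'],2),'pos',s['tool_pos'].round(4),'toolz',Rm.as_matrix()[:,2].round(4),'yaw',np.degrees(np.arctan2(*Rm.as_matrix()[1::-1,0])).round(1),'q',s['q'].round(2),'F',s['contact_force'].round(1),'open',round(s['opening'],3),'ff',round(s['finger_force'],1))
zt=np.array([0,0,-1.]); ax=np.cross(Rm.as_matrix()[:,2],zt); print('level turn (units of pi)',(Rm.inv().apply(ax)/np.pi).round(4))
print('units total',(d/.025).round(3))
E
python3 g.py 0.468 -0.1505 0.15
```

```text
t 0.1 pos [ 0.1391 -0.6087  0.238 ] toolz [-5.0e-04  1.6e-03 -1.0e+00] yaw 12.9 q [ 1.38  0.69 -0.19  1.57  0.16  0.9  -0.22] F [-0.5 -0.7  0.7] open 0.998 ff 0.0
level turn (units of pi) [-0.0005  0.     -0.    ]
units total [ 16.911 -14.929   3.542]
```

```bash
python3 -m pendant '[[0.68,-0.6,0,0,0,0],[0.68,-0.6,0,0,0,0],[0.68,-0.6,0,0,0,0],[0.68,-0.6,0,0,0,0],[0.68,-0.6,0,0,0,0]]' 1
python3 -m pendant '[[0.68,-0.6,0,0,0,0],[0.68,-0.6,0,0,0,0],[0.68,-0.6,0,0,0,0],[0.68,-0.6,0,0,0,0],[0.68,-0.6,0,0,0,0]]'
python3 g.py 0.468 -0.1505 0.15
```

```text
clock: 0.52
tool_pos: [0.2058, -0.516, 0.2384]
eef_rot: [0.994, 0.112, -0.0, -0.0]
contact_force: [0.9, 0.8, -0.1]
opening: 1.0
finger_force: 0.0
clock: 0.93
tool_pos: [0.272, -0.424, 0.2385]
eef_rot: [0.994, 0.112, -0.0, -0.0]
contact_force: [0.3, 0.4, -0.7]
opening: 0.999
finger_force: 0.0
t 0.93 pos [ 0.272  -0.424   0.2385] toolz [-4.e-04  5.e-04 -1.e+00] yaw 12.9 q [ 1.03  0.53 -0.18  1.93  0.14  0.7  -0.59] F [ 0.3  0.4 -0.7] open 0.999 ff 0.0
level turn (units of pi) [-0.0002  0.0001 -0.    ]
units total [10.083 -8.916  3.543]
```

```bash
python3 -m pendant '[[0.67,-0.6,0,0,0,0],[0.67,-0.6,0,0,0,0],[0.67,-0.6,0,0,0,0],[0.67,-0.6,0,0,0,0],[0.67,-0.6,0,0,0,0]]'
python3 -m pendant '[[0.67,-0.6,0,0,0,0],[0.67,-0.6,0,0,0,0],[0.67,-0.6,0,0,0,0],[0.67,-0.6,0,0,0,0],[0.67,-0.6,0,0,0,0]]'
python3 -m pendant '[[0.67,-0.58,0.6,0,0,0],[0.67,-0.58,0.6,0,0,0],[0.67,-0.58,0.6,0,0,0],[0.67,-0.58,0.6,0,0,0],[0.67,-0.58,0.6,0,0,0]]'
python3 -m pendant '[[0,0,0.2,0,0,0],[0,0,0,0,0,0]]'
python3 g.py 0.468 -0.1505 0.057
```

```text
clock: 1.35
tool_pos: [0.3369, -0.3323, 0.2385]
eef_rot: [0.994, 0.112, -0.0, -0.0]
contact_force: [0.2, 0.0, -0.7]
opening: 0.997
finger_force: 0.0
clock: 1.77
tool_pos: [0.4018, -0.2405, 0.2385]
eef_rot: [0.994, 0.112, -0.0, -0.0]
contact_force: [1.4, 0.2, -0.2]
opening: 1.002
finger_force: 0.0
clock: 2.18
tool_pos: [0.4673, -0.1513, 0.1628]
eef_rot: [0.994, 0.112, -0.0, -0.0]
contact_force: [0.2, -0.4, 0.2]
opening: 0.997
finger_force: 0.0
clock: 2.35
tool_pos: [0.4665, -0.1508, 0.1573]
eef_rot: [0.994, 0.114, -0.001, -0.001]
contact_force: [-0.1, -0.7, 1.0]
opening: 1.002
finger_force: 0.0
t 2.35 pos [ 0.4665 -0.1508  0.1573] toolz [-0.0029  0.0011 -1.    ] yaw 13.1 q [ 0.28  0.65 -0.1   2.04  0.14  0.46 -1.26] F [-0.1 -0.7  1. ] open 1.002 ff 0.0
level turn (units of pi) [-0.0005  0.0008  0.    ]
units total [0.07  0.007 4.013]
```

```bash
python3 -m pendant '[[0.07,0,0.6,0,0,0],[0,0,0.6,0,0,0],[0,0,0.6,0,0,0],[0,0,0.6,0,0,0],[0,0,0.6,0,0,0]]'
python3 -m pendant '[[0,0,0.4,0,0,0],[0,0,0.3,0,0,0],[0,0,0.25,0,0,0],[0,0,0,0,0,0]]'
python3 g.py 0.468 -0.1505 0.057
python3 - <<'E'
from h import *
a,_,W=cloud("scene"); b,_,W2=cloud("top"); w,_=optics.snapshot("wrist")
c=[cv2.resize(a[90:190,240:360],(400,333)),cv2.resize(b[200:300,350:470],(400,333))]
cv2.imwrite('pics/g1.png',np.vstack([np.hstack(c),cv2.resize(w,(800,500))])[:, :][:600] if 0 else np.hstack(c+[]))
cv2.imwrite('pics/w1.png',w)
E
```

```text
clock: 2.77
tool_pos: [0.4681, -0.1537, 0.0837]
eef_rot: [0.994, 0.111, 0.0, 0.001]
contact_force: [0.2, 0.2, 0.3]
opening: 0.999
finger_force: 0.0
clock: 3.1
tool_pos: [0.4682, -0.1522, 0.0594]
eef_rot: [0.994, 0.112, -0.001, -0.0]
contact_force: [0.1, -0.5, -0.6]
opening: 0.997
finger_force: 0.0
t 3.1 pos [ 0.4682 -0.1522  0.0594] toolz [-1.e-03 -1.e-04 -1.e+00] yaw 12.9 q [ 0.25  0.84 -0.05  2.09  0.17  0.21 -1.29] F [ 0.1 -0.5 -0.6] open 0.997 ff 0.0
level turn (units of pi) [-0.      0.0003 -0.    ]
units total [ 0.007 -0.07   0.096]
```

View pics/g1.png

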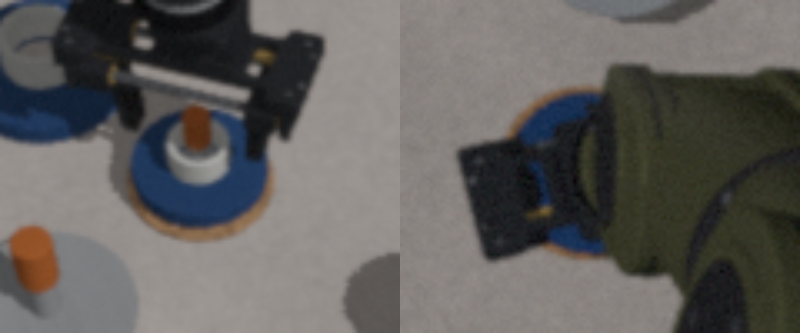

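View pics/w1.png

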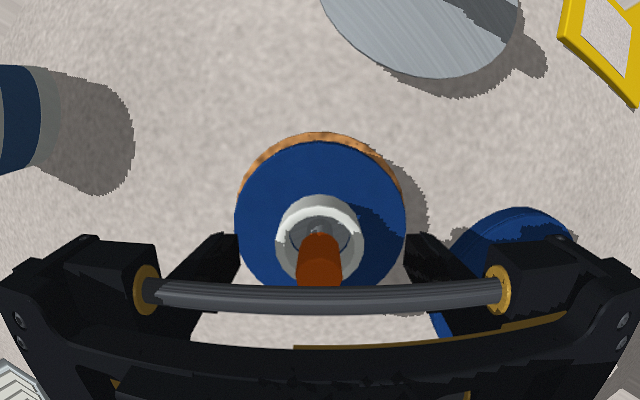

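The crops show the knob between the fingers: scene crop (197,128), wrist view x≈319 against the centre at 321. It is well centred, with the fingertips above the collar. Next I close on it.

```bash
python3 -m pendant '[[0,-0.03,0.08,0,0,0],[0,0,0,0,0,0],[0,0,0,0,0,0],[0,0,0,0,0,0],[0,0,0,0,0,0]]' -1 30
python3 -m pendant '[[0,0,0,0,0,0],[0,0,0,0,0,0],[0,0,0,0,0,0],[0,0,0,0,0,0],[0,0,0,0,0,0]]'
python3 g.py 0.468 -0.1505 0.15
```

```text
clock: 3.67
tool_pos: [0.4686, -0.1512, 0.0581]
eef_rot: [0.994, 0.112, 0.0, 0.0]
contact_force: [-0.8, -0.3, -0.2]
opening: 0.646
finger_force: 0.0
clock: 4.08
tool_pos: [0.4685, -0.1511, 0.058]
eef_rot: [0.994, 0.112, 0.0, 0.0]
contact_force: [-0.5, -0.0, 0.7]
opening: 0.269
finger_force: 0.0
t 4.08 pos [ 0.4685 -0.1511  0.058 ] toolz [ 0.e+00 -1.e-04 -1.e+00] yaw 12.9 q [ 0.25  0.84 -0.05  2.09  0.17  0.21 -1.29] F [-0.5 -0.   0.7] open 0.269 ff 0.0
level turn (units of pi) [ 0. -0. -0.]
units total [-0.014 -0.029 -3.681]
```

```bash
python3 -m pendant '[[0,0,0,0,0,0],[0,0,0,0,0,0],[0,0,0,0,0,0],[0,0,0,0,0,0],[0,0,0,0,0,0]]' 
python3 -m pendant '[[0,0,-0.1,0,0,0],[0,0,-0.2,0,0,0],[0,0,-0.2,0,0,0],[0,0,-0.2,0,0,0],[0,0,0,0,0,0]]'
python3 g.py 0.4685 -0.1511 0.17
```

```text
clock: 4.5
tool_pos: [0.4684, -0.1509, 0.0579]
eef_rot: [0.994, 0.112, -0.0, -0.0]
contact_force: [1.1, 0.1, -0.7]
opening: 0.239
finger_force: 30.0
clock: 4.92
tool_pos: [0.469, -0.1514, 0.0765]
eef_rot: [0.994, 0.112, 0.001, 0.0]
contact_force: [0.0, -0.4, -4.8]
opening: 0.235
finger_force: 30.0
t 4.92 pos [ 0.469  -0.1514  0.0765] toolz [ 1.6e-03 -6.0e-04 -1.0e+00] yaw 12.9 q [ 0.25  0.8  -0.06  2.09  0.16  0.25 -1.29] F [ 0.  -0.4 -4.8] open 0.235 ff 30.0
level turn (units of pi) [ 0.0003 -0.0005 -0.    ]
units total [-0.011 -0.014 -3.739]
```

```bash
python3 -m pendant '[[0,0,-0.5,0,0,0],[0,0,-0.9,0,0,0],[0,0,-0.9,0,0,0],[0,0,-0.9,0,0,0],[0,0,-0.6,0,0,0]]' 
python3 -m pendant '[[0,0,-0.4,0,0,0],[0,0,-0.1,0,0,0],[0,0,0,0,0,0],[0,0,0,0,0,0]]'
python3 g.py 0.4987 0.1325 0.185
python3 - <<'E'
from h import *
a,_,W=cloud("scene");b,_,W2=cloud("top")
np.savez('c2.npz',a=a,W=W,b=b,W2=W2)
cv2.imwrite('pics/s2.png',np.hstack([cv2.resize(a[60:180,220:380],(400,300)),cv2.resize(b[180:330,340:540],(400,300))]))
E
```

```text
clock: 5.33
tool_pos: [0.4688, -0.1513, 0.1724]
eef_rot: [0.994, 0.112, 0.001, 0.0]
contact_force: [-0.5, 0.4, -4.2]
opening: 0.239
finger_force: 30.0
clock: 5.67
tool_pos: [0.468, -0.1511, 0.1825]
eef_rot: [0.994, 0.112, -0.0, -0.0]
contact_force: [-0.3, 0.6, -3.7]
opening: 0.241
finger_force: 30.0
t 5.67 pos [ 0.468  -0.1511  0.1825] toolz [-9.e-04  1.e-04 -1.e+00] yaw 12.9 q [ 0.29  0.61 -0.11  2.02  0.13  0.52 -1.26] F [-0.3  0.6 -3.7] open 0.241 ff 30.0
level turn (units of pi) [-0.0001  0.0003 -0.    ]
units total [  3.726 -10.785  -0.1  ]
```

View pics/s2.png

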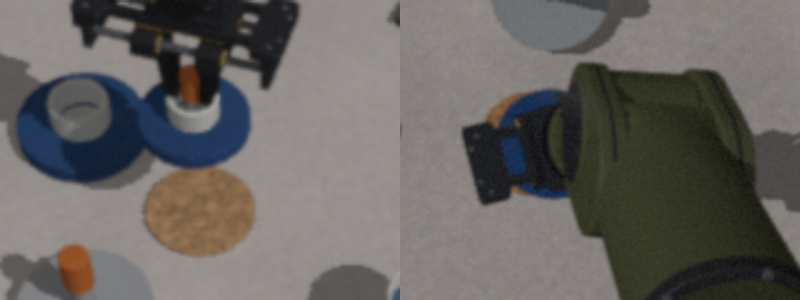

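The pair is in the air and nested: the lid is at (193,120) in the scene crop, and the bare coaster at (200,210). Next I move over the canister.

```bash
python3 -m pendant '[[0.1,-0.28,0,0,0,0],[0.19,-0.55,0,0,0,0],[0.19,-0.55,0,0,0,0],[0.19,-0.55,0,0,0,0],[0.19,-0.55,0,0,0,0]]' 
python3 -m pendant '[[0.19,-0.55,0,0,0,0],[0.19,-0.55,0,0,0,0],[0.19,-0.55,0,0,0,0],[0.19,-0.55,0,0,0,0],[0.19,-0.55,0,0,0,0]]' 
python3 -m pendant '[[0.19,-0.55,0,0,0,0],[0.19,-0.55,0,0,0,0],[0.19,-0.55,0,0,0,0],[0.19,-0.55,0,0,0,0],[0.19,-0.55,0,0,0,0]]' 
python3 -m pendant '[[0.19,-0.55,0,0,0,0],[0.19,-0.55,0,0,0,0],[0.19,-0.55,0,0,0,0],[0.19,-0.55,0,0,0,0],[0.1,-0.28,0,0,0,0]]' 
python3 -m pendant '[[0.07,-0.2,0,0,0,0],[0,0,0,0,0,0],[0,0,0,0,0,0],[0,0,0,0,0,0]]' 
python3 g.py 0.4987 0.1325 0.150
```

```text
clock: 6.18
tool_pos: [0.4754, -0.0845, 0.1824]
eef_rot: [0.994, 0.112, -0.001, -0.0]
contact_force: [-0.4, -0.0, -3.3]
opening: 0.242
finger_force: 30.0
clock: 6.6
tool_pos: [0.4831, -0.0121, 0.1824]
eef_rot: [0.994, 0.113, -0.001, -0.0]
contact_force: [-1.0, 0.3, -4.0]
opening: 0.241
finger_force: 30.0
clock: 7.02
tool_pos: [0.4908, 0.0602, 0.1823]
eef_rot: [0.994, 0.113, -0.001, -0.0]
contact_force: [0.0, 0.2, -2.7]
opening: 0.236
finger_force: 30.0
clock: 7.43
tool_pos: [0.498, 0.127, 0.1824]
eef_rot: [0.994, 0.114, -0.0, -0.001]
contact_force: [0.0, -0.1, -4.4]
opening: 0.239
finger_force: 30.0
clock: 7.77
tool_pos: [0.4988, 0.128, 0.1828]
eef_rot: [0.994, 0.111, -0.0, 0.001]
contact_force: [0.3, -0.1, -2.8]
opening: 0.242
finger_force: 30.0
t 7.77 pos [0.4988 0.128  0.1828] toolz [-6.0e-04 -1.1e-03 -1.0e+00] yaw 12.8 q [-0.32  0.63 -0.04  1.96  0.04  0.56 -1.73] F [ 0.3 -0.1 -2.8] open 0.242 ff 30.0
level turn (units of pi) [ 0.0003  0.0003 -0.    ]
units total [ 0.037 -0.178  1.312]
```

```bash
python3 -m pendant '[[0.03,-0.15,0,0,0,0],[0,0,0,0,0,0],[0,0,0,0,0,0]]' 
python3 g.py 0.4987 0.1325 0.150
python3 - <<'E'
from h import *
a,_,W=cloud("scene")
H,S,V=cv2.split(cv2.cvtColor(a,cv2.COLOR_BGR2HSV))
near=np.hypot(W[...,0]-.4987,W[...,1]-.1325)<.075
blue=(H>95)&(H<125)&(S>120)
P=W[near&blue&(W[...,2]>.12)]
print(len(P),np.percentile(P[:,2],[5,50,95]).round(4),cv2.minEnclosingCircle(P[abs(P[:,2]-np.median(P[:,2]))<.01][:,:2].astype(np.float32)))
T=P[abs(P[:,2]-np.median(P[:,2]))<.008]; A=np.c_[T[:,:2],np.ones(len(T))]; print('tilt',np.linalg.lstsq(A,T[:,2],rcond=None)[0].round(3))
o=(H<14)&(S>150)&(V>60)&near; Q=W[o]; print('knob',len(Q),np.nanmin(Q,0).round(4),np.nanmax(Q,0).round(4))
w=near&(S<60)&(V>90)&(W[...,2]>.08)&(W[...,2]<.13); Q=W[w];print('white',len(Q),np.nanmin(Q,0).round(4),np.nanmax(Q,0).round(4))
cv2.imwrite('pics/s3.png',cv2.resize(a[100:240,290:490],(800,560),interpolation=cv2.INTER_CUBIC))
E
```

```text
clock: 8.02
tool_pos: [0.4989, 0.133, 0.183]
eef_rot: [0.994, 0.112, 0.0, -0.0]
contact_force: [0.2, -0.0, -3.2]
opening: 0.24
finger_force: 30.0
t 8.02 pos [0.4989 0.133  0.183 ] toolz [ 1.e-04  0.e+00 -1.e+00] yaw 12.9 q [-0.33  0.63 -0.04  1.95  0.04  0.56 -1.74] F [ 0.2 -0.  -3.2] open 0.24 ff 30.0
level turn (units of pi) [-0. -0. -0.]
units total [-0.013  0.016  1.32 ]
1003 [0.1472 0.1546 0.1571] ((0.49866148829460144, 0.13228356838226318), 0.05505286529660225)
tilt [-0.017 -0.002  0.164]
knob 134 [0.4894 0.1225 0.1809] [0.5102 0.1433 0.2139]
white 150 [0.4887 0.0897 0.0803] [0.5455 0.18   0.095 ]
```

View pics/s3.png

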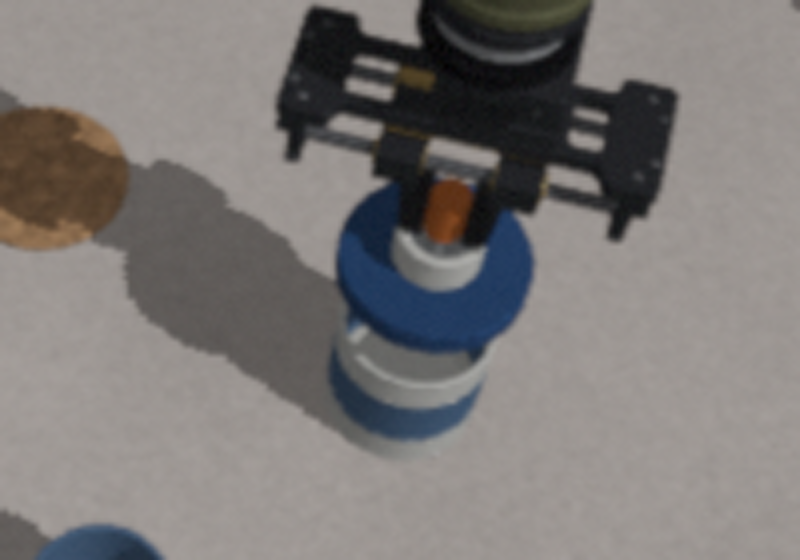

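The blue lid sits level at (435,265), right over the canister, and the circle fit agrees within 1 mm. Lowering it now.

```bash
python3 -m pendant '[[0,0,0.2,0,0,0],[0,0,0.3,0,0,0],[0,0,0.3,0,0,0],[0,0,0.3,0,0,0],[0,0,0.1,0,0,0]]' 
python3 -m pendant '[[0,0,0.1,0,0,0],[0,0,0,0,0,0],[0,0,0,0,0,0]]' 
python3 -m pendant '[[0,0,0.1,0,0,0],[0,0,0.1,0,0,0],[0,0,0.1,0,0,0],[0,0,0.1,0,0,0],[0,0,0.1,0,0,0]]' 
python3 g.py 0.4987 0.1325 0.126
```

```text
clock: 8.48
tool_pos: [0.498, 0.1327, 0.1513]
eef_rot: [0.994, 0.112, -0.001, 0.0]
contact_force: [-0.2, -0.7, -3.9]
opening: 0.238
finger_force: 30.0
clock: 8.73
tool_pos: [0.499, 0.1331, 0.1504]
eef_rot: [0.994, 0.112, -0.0, 0.0]
contact_force: [0.1, 0.1, -4.0]
opening: 0.237
finger_force: 30.0
clock: 9.15
tool_pos: [0.4989, 0.133, 0.1377]
eef_rot: [0.994, 0.112, 0.0, 0.0]
contact_force: [-0.2, 0.2, -3.8]
opening: 0.24
finger_force: 30.0
t 9.15 pos [0.4989 0.133  0.1377] toolz [ 1.e-04 -1.e-04 -1.e+00] yaw 12.9 q [-0.33  0.71 -0.03  1.99  0.05  0.45 -1.74] F [-0.2  0.2 -3.8] open 0.24 ff 30.0
level turn (units of pi) [ 0. -0. -0.]
units total [-0.013  0.019  0.469]
```

```bash
python3 -m pendant '[[0,0,0.1,0,0,0],[0,0,0.1,0,0,0],[0,0,0.1,0,0,0],[0,0,0.08,0,0,0],[0,0,0,0,0,0]]' 
python3 -m pendant '[[0,0,0.04,0,0,0],[0,0,0.04,0,0,0],[0,0,0,0,0,0]]' 
python3 g.py 0.4987 0.1325 0.126
```

```text
clock: 9.57
tool_pos: [0.4987, 0.133, 0.128]
eef_rot: [0.994, 0.112, -0.0, 0.0]
contact_force: [-0.0, -0.8, -5.2]
opening: 0.242
finger_force: 30.0
clock: 9.82
tool_pos: [0.4989, 0.133, 0.1264]
eef_rot: [0.994, 0.112, -0.0, 0.0]
contact_force: [0.2, 0.0, -3.6]
opening: 0.238
finger_force: 30.0
t 9.82 pos [0.4989 0.133  0.1264] toolz [-0.e+00 -1.e-04 -1.e+00] yaw 12.9 q [-0.33  0.73 -0.03  2.    0.05  0.42 -1.74] F [ 0.2  0.  -3.6] open 0.238 ff 30.0
level turn (units of pi) [0. 0. 0.]
units total [-0.012  0.018  0.015]
```

```bash
python3 -m pendant '[[0,0,0.03,0,0,0],[0,0,0,0,0,0],[0,0,0,0,0,0]]' 
python3 -m pendant '[[0,0,0.03,0,0,0],[0,0,0,0,0,0],[0,0,0,0,0,0]]'
```

```text
clock: 10.07
tool_pos: [0.499, 0.1331, 0.126]
eef_rot: [0.994, 0.112, 0.0, -0.0]
contact_force: [-1.1, 0.5, -0.0]
opening: 0.24
finger_force: 30.0
clock: 10.32
tool_pos: [0.499, 0.1331, 0.1259]
eef_rot: [0.994, 0.112, 0.0, -0.0]
contact_force: [-2.6, 0.2, 6.9]
opening: 0.239
finger_force: 30.0
```

Contact came at exactly the predicted seat height of 0.126. Releasing the knob.

```bash
python3 -m pendant '[[0,0,-0.03,0,0,0],[0,0,0,0,0,0],[0,0,0,0,0,0],[0,0,0,0,0,0],[0,0,0,0,0,0]]' 1
python3 -m pendant '[[0,0,0,0,0,0],[0,0,0,0,0,0],[0,0,0,0,0,0],[0,0,0,0,0,0],[0,0,0,0,0,0]]'
python3 -m pendant '[[0,0,0,0,0,0],[0,0,0,0,0,0],[0,0,0,0,0,0],[0,0,0,0,0,0],[0,0,0,0,0,0]]'
python3 g.py 0.4987 0.1325 0.100
python3 - <<'E'
from h import *
a,_,W=cloud("scene"); w,_=optics.snapshot("wrist")
H,S,V=cv2.split(cv2.cvtColor(a,cv2.COLOR_BGR2HSV))
near=np.hypot(W[...,0]-.4987,W[...,1]-.1325)<.075
P=W[near&(H>95)&(H<125)&(S>120)&(W[...,2]>.085)]
print(len(P),np.percentile(P[:,2],[5,50,95]).round(4),cv2.minEnclosingCircle(P[:,:2].astype(np.float32)))
T=P[abs(P[:,2]-np.median(P[:,2]))<.006]; print('tilt',np.linalg.lstsq(np.c_[T[:,:2],np.ones(len(T))],T[:,2],rcond=None)[0].round(3))
Q=W[(H<14)&(S>150)&(V>60)&near]; print('knob',len(Q),np.nanmin(Q,0).round(4),np.nanmax(Q,0).round(4))
Q=W[near&(S<60)&(V>90)&(W[...,2]>.104)&(W[...,2]<.126)];print('collar',len(Q),np.nanmin(Q,0).round(4),np.nanmax(Q,0).round(4),cv2.minEnclosingCircle(Q[:,:2].astype(np.float32)))
cv2.imwrite('pics/s4.png',np.hstack([cv2.resize(a[110:220,320:460],(400,314)),cv2.resize(w,(400,250))[:, :] if 0 else cv2.resize(w[80:400,120:528],(400,314))]))
E
```

```text
clock: 10.73
tool_pos: [0.499, 0.1331, 0.1256]
eef_rot: [0.994, 0.112, 0.0, 0.0]
contact_force: [0.1, -0.3, -0.1]
opening: 0.594
finger_force: 0.0
clock: 11.15
tool_pos: [0.4989, 0.133, 0.1257]
eef_rot: [0.994, 0.112, 0.0, 0.0]
contact_force: [0.3, 0.1, 0.9]
opening: 0.972
finger_force: 0.0
clock: 11.57
tool_pos: [0.4989, 0.133, 0.1257]
eef_rot: [0.994, 0.112, 0.0, 0.0]
contact_force: [0.5, -0.7, -0.0]
opening: 0.997
finger_force: 0.0
t 11.57 pos [0.4989 0.133  0.1257] toolz [ 1.e-04 -1.e-04 -1.e+00] yaw 12.9 q [-0.33  0.73 -0.03  2.    0.05  0.42 -1.74] F [ 0.5 -0.7 -0. ] open 0.997 ff 0.0
level turn (units of pi) [ 0. -0. -0.]
units total [-0.014  0.018  1.029]
966 [0.091  0.0976 0.1003] ((0.4982949495315552, 0.1330053061246872), 0.055234163999557495)
tilt [-0.006 -0.001  0.101]
knob 103 [0.4895 0.1239 0.1257] [0.5087 0.1424 0.1568]
collar 217 [0.4775 0.1094 0.1042] [0.5228 0.1576 0.1258] ((0.4985247850418091, 0.13361580669879913), 0.024660322815179825)
```

View pics/s4.png

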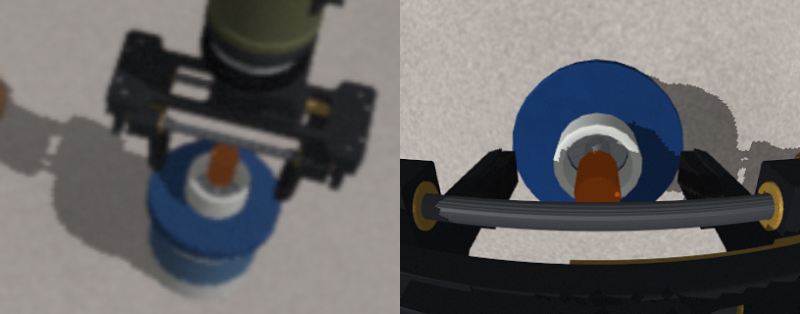

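The lid is seated and level. In the wrist crop the collar at (598,160) is concentric with the knob at (598,180), and the fit puts the collar within 1 mm of the TCP. I'll go down to the collar and grip it.

```bash
python3 -m pendant '[[0,0,0.2,0,0,0],[0,0,0.25,0,0,0],[0,0,0.25,0,0,0],[0,0,0.2,0,0,0],[0,0,0.1,0,0,0]]'
python3 -m pendant '[[0,0,0.04,0,0,0],[0,0,0,0,0,0],[0,0,0,0,0,0]]'
python3 g.py 0.4987 0.1332 0.0995
```

```text
clock: 12.08
tool_pos: [0.4983, 0.1329, 0.0996]
eef_rot: [0.994, 0.112, -0.001, 0.0]
contact_force: [-0.2, 0.3, -0.0]
opening: 0.999
finger_force: 0.0
clock: 12.33
tool_pos: [0.499, 0.133, 0.0997]
eef_rot: [0.994, 0.112, 0.0, 0.0]
contact_force: [0.1, -0.2, -0.1]
opening: 0.999
finger_force: 0.0
t 12.33 pos [0.499  0.133  0.0997] toolz [ 1.e-04 -1.e-04 -1.e+00] yaw 12.9 q [-0.33  0.78 -0.03  2.01  0.05  0.36 -1.75] F [ 0.1 -0.2 -0.1] open 0.999 ff 0.0
level turn (units of pi) [ 0. -0.  0.]
units total [-0.009 -0.009  0.007]
```

```bash
python3 -m pendant '[[0,0,0,0,0,0],[0,0,0,0,0,0],[0,0,0,0,0,0],[0,0,0,0,0,0],[0,0,0,0,0,0]]' -1 20
python3 -m pendant '[[0,0,0,0,0,0],[0,0,0,0,0,0],[0,0,0,0,0,0],[0,0,0,0,0,0],[0,0,0,0,0,0]]'
python3 g.py 0.4987 0.1332 0.182
```

```text
clock: 12.75
tool_pos: [0.499, 0.1331, 0.0998]
eef_rot: [0.994, 0.112, 0.0, 0.0]
contact_force: [0.6, -0.8, 0.1]
opening: 0.645
finger_force: 0.0
clock: 13.17
tool_pos: [0.4989, 0.1331, 0.0998]
eef_rot: [0.994, 0.112, 0.0, 0.0]
contact_force: [-0.2, -0.2, 0.6]
opening: 0.572
finger_force: 20.0
t 13.17 pos [0.4989 0.1331 0.0998] toolz [ 1.e-04  0.e+00 -1.e+00] yaw 12.9 q [-0.33  0.78 -0.03  2.01  0.05  0.36 -1.75] F [-0.2 -0.2  0.6] open 0.572 ff 20.0
level turn (units of pi) [ 0. -0.  0.]
units total [-0.008 -0.007 -3.29 ]
```

```bash
python3 -m pendant '[[0,0,-0.05,0,0,0],[0,0,-0.1,0,0,0],[0,0,-0.15,0,0,0],[0,0,-0.15,0,0,0],[0,0,-0.15,0,0,0]]'
python3 -m pendant '[[0,0,-0.15,0,0,0],[0,0,-0.15,0,0,0],[0,0,-0.15,0,0,0],[0,0,-0.15,0,0,0],[0,0,-0.15,0,0,0]]'
python3 g.py 0.4989 0.1331 0.192
```

```text
clock: 13.58
tool_pos: [0.4989, 0.133, 0.1151]
eef_rot: [0.994, 0.112, -0.0, 0.0]
contact_force: [0.2, 0.3, -2.2]
opening: 0.566
finger_force: 20.0
clock: 14.0
tool_pos: [0.4989, 0.133, 0.1339]
eef_rot: [0.994, 0.112, 0.0, 0.0]
contact_force: [1.1, 0.5, -2.7]
opening: 0.568
finger_force: 20.0
t 14.0 pos [0.4989 0.133  0.1339] toolz [ 1.e-04 -0.e+00 -1.e+00] yaw 12.9 q [-0.33  0.71 -0.03  1.99  0.05  0.44 -1.74] F [ 1.1  0.5 -2.7] open 0.568 ff 20.0
level turn (units of pi) [ 0. -0. -0.]
units total [ 0.    -0.003 -2.325]
```

Only the outer lid's weight (about 2 N) is on the tool, so I continue up.

```bash
python3 -m pendant '[[0,0,-0.2,0,0,0],[0,0,-0.2,0,0,0],[0,0,-0.2,0,0,0],[0,0,-0.2,0,0,0],[0,0,-0.2,0,0,0]]'
python3 -m pendant '[[0,0,-0.2,0,0,0],[0,0,-0.2,0,0,0],[0,0,-0.2,0,0,0],[0,0,-0.2,0,0,0],[0,0,-0.2,0,0,0]]'
python3 -m pendant '[[0,0,-0.25,0,0,0],[0,0,-0.2,0,0,0],[0,0,-0.1,0,0,0],[0,0,0,0,0,0],[0,0,0,0,0,0]]'
python3 -m pendant '[[0,0,0,0,0,0],[0,0,0,0,0,0],[0,0,0,0,0,0],[0,0,0,0,0,0],[0,0,0,0,0,0]]'
python3 g.py 0.4989 0.1331 0.192
python3 - <<'E'
from h import *
a,_,W=cloud("scene")
H,S,V=cv2.split(cv2.cvtColor(a,cv2.COLOR_BGR2HSV))
near=np.hypot(W[...,0]-.4987,W[...,1]-.1325)<.075
P=W[near&(H>95)&(H<125)&(S>120)&(W[...,2]>.14)]
print(len(P),np.percentile(P[:,2],[5,50,95]).round(4),cv2.minEnclosingCircle(P[:,:2].astype(np.float32)))
T=P[abs(P[:,2]-np.median(P[:,2]))<.006]; print('tilt',np.linalg.lstsq(np.c_[T[:,:2],np.ones(len(T))],T[:,2],rcond=None)[0].round(3))
P=W[near&(S<70)&(W[...,2]>.086)&(W[...,2]<.1)]; print('flange',len(P),np.median(P[:,2]) if len(P) else 0)
cv2.imwrite('pics/s5.png',cv2.resize(a[80:240,290:490],(750,600),interpolation=cv2.INTER_CUBIC))
E
```

```text
clock: 14.42
tool_pos: [0.4989, 0.133, 0.159]
eef_rot: [0.994, 0.112, 0.0, 0.0]
contact_force: [0.7, -0.1, -2.9]
opening: 0.566
finger_force: 20.0
clock: 14.83
tool_pos: [0.4989, 0.133, 0.184]
eef_rot: [0.994, 0.112, 0.0, 0.0]
contact_force: [-0.4, -0.3, -2.2]
opening: 0.564
finger_force: 20.0
clock: 15.25
tool_pos: [0.4989, 0.1331, 0.1973]
eef_rot: [0.994, 0.112, 0.0, 0.0]
contact_force: [-0.2, -0.1, -2.9]
opening: 0.569
finger_force: 20.0
clock: 15.67
tool_pos: [0.4988, 0.133, 0.1971]
eef_rot: [0.994, 0.112, -0.0, 0.0]
contact_force: [0.4, 0.3, -2.0]
opening: 0.568
finger_force: 20.0
t 15.67 pos [0.4988 0.133  0.1971] toolz [-2.e-04 -2.e-04 -1.e+00] yaw 12.9 q [-0.33  0.61 -0.04  1.94  0.04  0.59 -1.73] F [ 0.4  0.3 -2. ] open 0.568 ff 20.0
level turn (units of pi) [ 0.      0.0001 -0.    ]
units total [ 0.003 -0.003  0.202]
835 [0.1867 0.1947 0.1975] ((0.5007937550544739, 0.13394789397716522), 0.05332331359386444)
tilt [-0.019 -0.004  0.205]
flange 760 0.09364088655805008
```

View pics/s5.png

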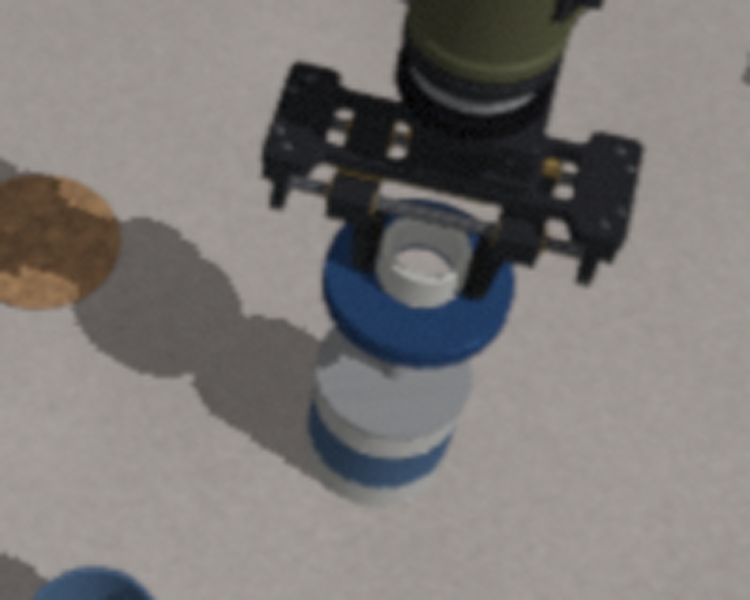

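The outer lid is held level at (418,280), and its lower edge is at about 0.178 m. The inner lid's grey flange at (393,385) is seated, at z≈0.0936 m. Handing in.

```bash
python3 -c "
from plant import r
print(r.finish_job())"
```

```text
the job is handed in; nothing more can be done
None
```

I handed the job in at about 16 s on the robot clock: the inner lid is seated on the canister, and the gripper holds the outer lid level with its lower edge at about 0.178 m (0.153 m needed). The hand-in returned no verdict.

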